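# Clamp a guide pillar in the sprung-bar fixture

### The job

Lift the sprung yellow clamp bar by its red-capped knob, turn it aside and let it down in its parked notch. Lay the steel pillar from the wooden rest in the V groove and, while the bar is parked, press it lengthways, gently but firmly, against the brass stop screw so that it sits fully home. Then lift the bar back across and lower it onto the pillar so that its spring holds it there; never let the bar snap down, never force it against its index ridge, and leave the other things on the bench alone.

Things in the scene. Friction and masses are not known exactly. Their poses are not given: they have to be found in the camera images.
- fixture: Clamping fixture, bolted down: blue plate 165 x 200 x 12 mm. Origin on the bench under the middle of the V groove, which runs along its y; z up. Clamp spindle at x = +80 mm (away from the robot), end stop at the -y end. Two aluminium V saddles 14 mm thick, 58 mm wide, about 51 mm high at y = +41 and -41 mm; between them (|y| under 34 mm) it is open down to the plate for fingers.
- v_seat (a point): Point on the axis of a pillar lying in the groove, midway between the saddles, 45 mm above the bench; axes as the fixture's. A pillar that is home has its middle between y = -7 and +5 mm from here. Lay it in with its middle at y = +10 mm to clear the screw at every setting (5 to 17 mm from the tip), then slide it towards -y.
- end_stop: Aluminium bracket 40 x 12 mm, 62 mm high, origin 96 mm from the fixture's along its -y, same axes. A rigid brass screw sticks out towards +y, 45 mm above the bench; its round tip stands 34 to 46 mm from the origin. The setting differs each time and is not measured: feel for it. 2 to 20 N on it for 0.2 s means home; over 20 N harms it.
- clamp_bar: Yellow bar 18 mm wide, 12 mm thick, turning about the upright spindle. Origin on the spindle's axis, at bench level when the bar is down, rising with it; its own -x points to the knob. A rubber pad under it, 80 mm from the spindle, presses on the pillar (25 N at most). A key 8 mm wide hangs under its tail, 31 mm behind the spindle. The spring must not snap it down (0.2 m/s at most).
- knob (a point): Grip point on the knob at the bar's free end, 130 mm from the spindle: an upright steel stem 14 mm thick, 38 mm tall, under a red cap 26 mm wide. The point is on the stem's axis, 22 mm above the bar's top, 16 mm under the cap, 92 mm above the bench when the bar is down. The stem may turn in the fingers.
- lift (a joint): Height of the bar above its lowest position, 0 to 0.034 m. A spring pulls it down with 5.4 N plus 120 N per m of lift; the moving parts weigh 2.5 N more. It reads 0 when down on the empty groove or in the parked notch, about 0.006 when resting on a pillar in the groove.
- swing (a joint): Turn of the bar about the spindle: 0 across the groove, 1.25 rad parked aside; clockwise seen from above, so the knob goes towards the fixture's +y. It can turn only while lifted more than 0.016 m, so that its key passes over the index ridge; 0.024 m clears it well.
- index_ridge: Dark steel ridge behind the spindle, 50 mm high, between the two down positions of the bar's key (swing below about 0.08 and above about 1.15 rad). Origin on the spindle's axis at bench level. More than 25 N on it from the key harms it.
- pillar: Plain steel guide pillar, a cylinder 26 mm in diameter, 110 mm long, about 0.3 kg, both ends alike. Origin at its middle, its own y along its axis. At the start it lies in the wooden rest, axis 36 mm above the bench. Sliding it along the V under its own weight takes a few N, about 5 N at most; pressed down it takes more.
- rest: Wooden rest 62 x 108 mm, fixed to the bench, base 6 mm thick; origin on the bench under its middle. Two V saddles 14 mm thick at y = +41 and -41 mm carry the pillar along its y; between them is room for fingers.
- grease_tin: Bystander: yellow tin, 68 mm wide, 45 mm high; origin at its underside.
- red_spring: Bystander: red die spring standing on end, 25 mm wide, 60 mm high; origin at its underside.
- block_123: Bystander: grey steel block with holes, 50 x 75 x 25 mm; origin at its underside.

How it is judged:
By the outcome, as a careful person would: the job done as asked, in the order asked, and still so for the second after the job is handed in, with the robot touching nothing.
It also fails if it takes over 66 s, if anything falls off the work surface, if the arm or the gripper's body presses on something with over 40 N, if the wrist force passes 120 N, or if a joint passes its speed limit or range.

### The arm

A 6-joint arm with a two-finger parallel gripper is mounted at the origin on a cart in front of the work surface, level with it; the furniture and walls round the work are solid. World frame = base frame: x ahead of the robot, y to its left, z up, the work surface at z = 0. Lengths are in mm, angles in rad, forces in N, time in s.
With the tool pointing down it reaches from about 425 to 950 mm from the base axis. Payload 14.7 kg.
Tool frame: the origin (TCP) lies at the very end of the fingers, on their centre line; the grasp point (between the pads) lies 19 mm behind it (manip.grasp_offset is the z of the grasp point in the tool frame, in mm); z points along the fingers, y is the line along which they close (so a half turn about z gives the same grasp; the last joint's range is limited). The gripper opens to 85 mm and grips with 20 to 120 N. Pads are 22 mm wide; open, the fingers measure 114 mm over their backs; the gripper's body (76 mm by 85 mm) begins 54 mm behind the grasp point. The pads swing forward as they close: fully open they stand 13 mm farther back than shut.
Start: joints at [1.254, 0.48, 1.596, -0, 1.065, -0.047], TCP at [173.226, 626.486, 199.997] pointing down, gripper open.
Joint ranges: [-2.75, 2.75], [-0.82, 2.05], [0.23, 2.67], [-1.56, 4.7], [0.09, 2.69], [-2.92, 2.92]. Speed limits (rad/s): [1.89, 1.89, 2.39, 3.01, 3.01, 3.01].

### API

Orientations are given as a unit quaternion [x, y, z, w].
In Python, from plant import manip, effector, solver, eyes gives the robot as it stands. Calls block until the motion is done:
- manip.movep(position, orientation): joint-space move of the TCP to a pose.
- manip.move_linear(position, rotation=None, speed=150, force_limit=None): straight line of the TCP; rotation=None keeps the orientation; speed is the mean speed in mm/s. With force_limit (N) it stops when the force on the tool has changed by that much, and returns True; else False.
- manip.movej(angles): joint-space move.
- effector.grip(opening): opening from 0.0 (shut) to 1.0 (fully open); the grip force is fixed at half the most; returns when the fingers have stopped.
- manip.hold(seconds).
- solver.solve_ik(position, orientation): joint angles nearest the present ones, or None.
- manip.observe(): the state.
- eyes.read_camera(name): name is "scene" or "top" or "wrist"; returns the picture (480x640x3 uint8, blue, green, red); there is no depth.
- eyes.calibration(name): a dict with "intrinsics" (3x3 intrinsics, pixels), "camera_from_world" (4x4, takes a point from world to camera coordinates). Camera axes: x right, y up, looking along -z (the intrinsics and any distortion apply to the point x, -y, -z); pixel columns grow to the right and rows downward; lengths in mm; the calibration is good to about 2 mm. A picture is of the moment at which its call begins: read the wrist's pose just before it. calibration takes no time and is no camera call; for the wrist camera it gives the pose at the moment of the call.
A pose or a line that the arm cannot do raises manip.IKError and nothing moves.
- manip.sign_off(): hands the job in; it is judged then, once.
The state is a dict: "clock": time; "q": joint angles; "qvel": joint speeds; "joint_torque": joint torques, N m; "position": TCP position; "tool_rot": TCP orientation; "wrist_force": force on the tool from outside, world axes, zero at the start; "wrist_torque": the same for the moment, N m; "width": opening from 0.0 (shut) to 1.0 (fully open); "grip_force": force on a finger pad.
Only numpy, scipy, OpenCV 4.12 (cv2) and the standard library are available. Lean on these libraries where they do the work, as an engineer would, in place of code of your own. Each camera call takes 0.05 s, during which the arm holds its last target. There are 200 camera calls.

## Working session

There is one attempt and no reset: what is moved stays moved. The work goes in short steps, each a Python script; the robot and the scene stay as the last script left them, time stands still between calls to the robot, and variables do not carry over. Pictures are saved under pics/ and viewed, at most 10 in all, crops included, and the job is handed in when it is done.

```bash
ls; mkdir -p pics; python3 - <<'E'
from plant import manip, effector, solver, eyes
import cv2,numpy as np
for n in ("scene","top"):
    cv2.imwrite(f"pics/{n}0.png",eyes.read_camera(n)); c=eyes.calibration(n); print(n,{k:np.round(v,4).tolist() if not isinstance(v,str) else v for k,v in c.items()})
o=manip.observe(); print(o); print(manip.grasp_offset)
E
```

```text
pics
scene {'intrinsics': [[474.2354, 0.0, 323.803], [0.0, 474.2354, 239.3701], [0.0, 0.0, 1.0]], 'camera_from_world': [[-0.7535, 0.6574, 0.0096, 563.9978], [-0.342, -0.4044, 0.8482, 5.077], [0.5615, 0.6359, 0.5295, -1065.9006], [0.0, 0.0, 0.0, 1.0]]}
top {'intrinsics': [[595.9705, 0.0, 321.4647], [0.0, 595.9705, 250.8895], [0.0, 0.0, 1.0]], 'camera_from_world': [[0.0097, -0.9996, -0.0257, -275.2253], [0.9984, 0.0083, 0.0554, -506.4248], [-0.0551, -0.0262, 0.9981, -1240.9184], [0.0, 0.0, 0.0, 1.0]]}
{'clock': 0.1, 'q': array([ 1.25440594e+00,  4.80777057e-01,  1.59678782e+00, -4.61582815e-07,
        1.06509677e+00, -4.65908583e-02]), 'qvel': array([ 0.0013055 , -0.00075042, -0.00258736,  0.00041626,  0.00052327,
        0.00244528]), 'joint_torque': array([ 2.19707450e-03, -9.52245283e+01, -4.31045079e+01,  7.34619584e-05,
        5.10204263e-03,  9.03870045e-05]), 'position': array([173.103083  , 626.12346439, 199.44002261]), 'tool_rot': array([ 1.34490858e-01,  9.90914690e-01, -5.25758141e-04, -9.62766250e-05]), 'wrist_force': array([-0.25880466, -0.68168729, -0.42349564]), 'wrist_torque': array([-0.01999701, -0.01246506, -0.01094363]), 'grip_force': 0.0, 'width': 0.9994042469759122}
-18.700000000000003
```

View pics/top0.png

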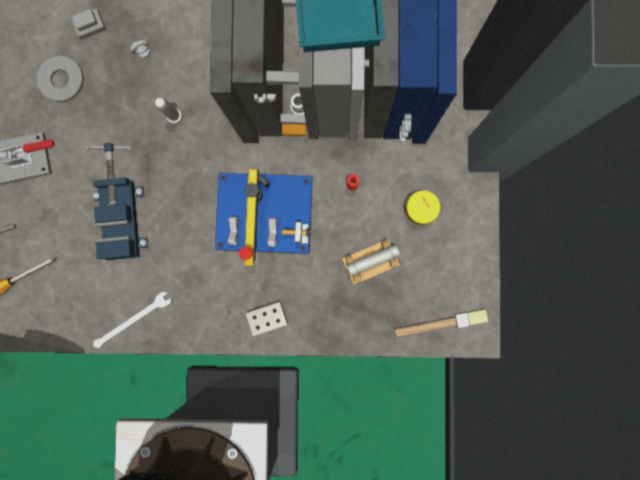

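View pics/scene0.png

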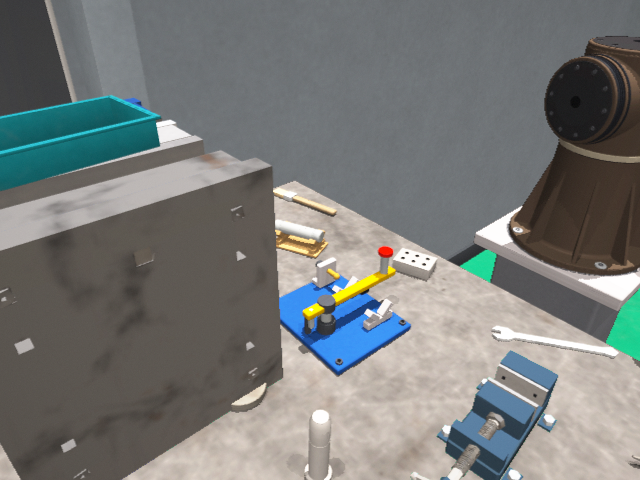

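The top view shows the fixture (blue plate, about cols 216–313, rows 172–254), with the bar across it and the knob's red cap at (246,253). The pillar in the rest is at (372,262), the tin at (423,207), the spring at (353,182) and the block at (266,318). Next, an enlarged crop.

```bash
cat > h.py <<'E'
from plant import manip, effector, solver, eyes
import cv2,numpy as np
from scipy.spatial.transform import Rotation as R
def ray(cal,u,v,z):
    K=cal["intrinsics"];T=np.array(cal["camera_from_world"])
    d=np.linalg.inv(K)@[u,v,1]; d=np.array([d[0],-d[1],-d[2]])
    c=-T[:3,:3].T@T[:3,3]; w=T[:3,:3].T@d
    return c+w*(z-c[2])/w[2]
def proj(cal,p):
    K=np.array(cal["intrinsics"]);T=np.array(cal["camera_from_world"])
    c=T[:3,:3]@p+T[:3,3]; x=K@[c[0],-c[1],-c[2]]; return x[:2]/x[2]
def quat(yaw): # tool down, tool y (closing) along world angle yaw
    y=np.array([np.cos(yaw),np.sin(yaw),0]); z=np.array([0,0,-1.])
    return R.from_matrix(np.c_[np.cross(y,z),y,z]).as_quat()
E
python3 - <<'E'
from h import *
im=cv2.imread("pics/top0.png")[160:290,205:415]
cv2.imwrite("pics/top0c.png",cv2.resize(im,None,fx=3.8,fy=3.8,interpolation=cv2.INTER_CUBIC))
c=eyes.calibration("top")
for n,u,v,z in [("pl",218,173,12),("pl",313,176,12),("pl",311,254,12),("pl",215,252,12),("knob",246,253,110),("spindle",252,190,60),("pillar",372,262,40)]: print(n,ray(c,u,v,z).round(1))
E
```

```text
pl [672.5 -49.5  12. ]
pl [ 667.1 -251.3   12. ]
pl [ 502.1 -248.8   12. ]
pl [504.6 -46.4  12. ]
knob [ 498.1 -127.   110. ]
spindle [ 629.  -129.4   60. ]
pillar [ 485.4 -375.    40. ]
```

View pics/top0c.png

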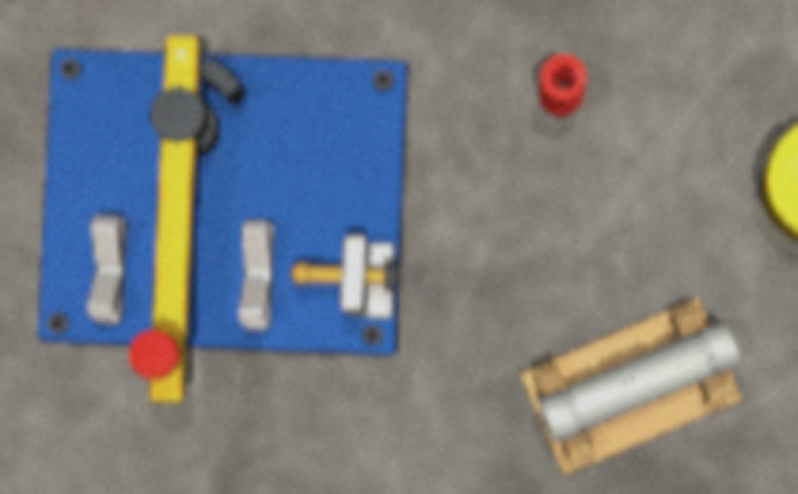

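The crop shows the spindle cap at (178,113), the knob cap at (155,354), saddle grooves at (107,270) and (257,275), and the screw tip at about (300,272). The pillar's ends are at (555,415) and (730,345). I'll move in and refine these with the wrist camera.

```bash
python3 - <<'E'
from h import *
c=eyes.calibration("top")
f=lambda u,v,z: ray(c,205+u/3.8,160+v/3.8,z).round(1)
for n,u,v,z in [("TL",52,48,12),("TR",408,62,12),("BR",395,353,12),("BL",40,341,12),("knobcap",155,354,114),("spin",178,113,75),("sadL",107,270,35),("sadR",257,275,35),("screw",300,272,45),("pilA",555,415,42),("pilB",727,346,42),("spring",563,70,60)]: print(n,f(u,v,z))
cw=eyes.calibration("wrist"); T=np.array(cw["camera_from_world"]); o=manip.observe()
cc=-T[:3,:3].T@T[:3,3]; Rt=R.from_quat(o["tool_rot"]); print("cam in tool",Rt.inv().apply(cc-o["position"]),"look",Rt.inv().apply(-T[2,:3]), "K",cw["intrinsics"])
for yaw in (np.pi/2,-np.pi/2,0,np.pi): print(yaw, solver.solve_ik([500,-125,300],quat(yaw)))
manip.movep([520,-140,330],quat(np.pi/2 if solver.solve_ik([520,-140,330],quat(np.pi/2)) is not None else -np.pi/2))
cal=eyes.calibration("wrist"); im=eyes.read_camera("wrist"); cv2.imwrite("pics/w1.png",im); np.save("w1.npy",cal["camera_from_world"])
o=manip.observe();print(o["clock"],o["position"],o["q"])
E
```

```text
TL [673.3 -50.9  12. ]
TR [ 666.4 -249.9   12. ]
BR [ 504.4 -244.5   12. ]
BL [509.4 -47.4  12. ]
knobcap [ 497.6 -127.2  114. ]
spin [ 627.2 -131.3   75. ]
sadL [547.1 -88.   35. ]
sadR [ 545. -170.   35.]
screw [ 546.  -194.3   45. ]
pilA [ 470.2 -332.3   42. ]
pilB [ 508.1 -424.2   42. ]
spring [ 653.8 -334.8   60. ]
cam in tool [  83.19116721    0.26743577 -173.53760384] look [-3.25376193e-01  1.25120145e-04  9.45584643e-01] K [[374.93278112   0.         316.76851367]
 [  0.         374.93278112 234.078467  ]
 [  0.           0.           1.        ]]
1.5707963267948966 [-3.03803218e-01  1.95261591e-01  1.76788184e+00 -4.44089210e-16
  1.17844922e+00 -1.87459954e+00]
-1.5707963267948966 [-3.03803218e-01  1.95261591e-01  1.76788184e+00 -4.44089210e-16
  1.17844922e+00  1.26699311e+00]
0 [-3.03803218e-01  1.95261591e-01  1.76788184e+00 -4.44089210e-16
  1.17844922e+00 -3.03803218e-01]
3.141592653589793 [-3.03803218e-01  1.95261591e-01  1.76788184e+00 -4.44089210e-16
  1.17844922e+00  2.83778944e+00]
3.1417 [ 520.16762408 -139.44513603  329.89754651] [-3.18274424e-01  2.10307998e-01  1.67474353e+00  8.69276143e-05
  1.25666734e+00 -1.88983660e+00]
```

View pics/w1.png

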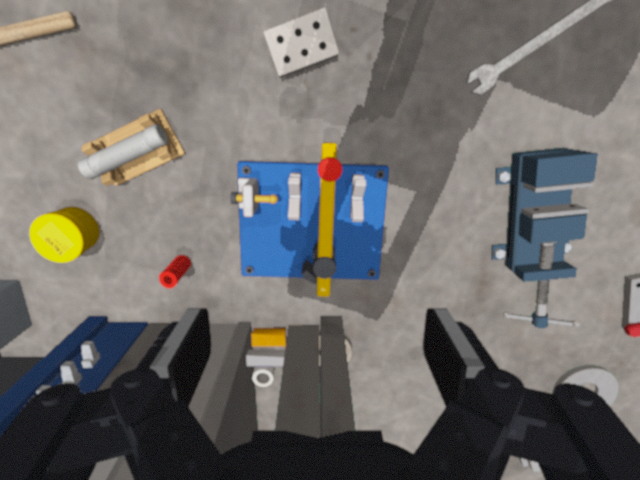

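In the wrist view (turned 180°) the knob cap is at (330,169) and the spindle cap at (323,267). The saddle grooves are at about (294,197) and (358,198), the screw tip at (277,199), and the pillar's ends at (87,167) and (159,133).

```bash
python3 - <<'E'
from h import *
c=eyes.calibration("wrist")
for n,u,v,z in [("BR",239,162,12),("BL",388,166,12),("TL",379.5,279,12),("TR",241,278,12),("knobcap",330,169,114),("spin",323,266,75),("sadR",294,197,40),("sadL",358,198,40),("screw",277,199,45),("pil far",90,165,40),("pil near",158,134,40),("mid",125,150,49),("bar end",330,145,70)]: print(n,ray(c,u,v,z).round(1))
# crops
im=cv2.imread("pics/w1.png"); a=cv2.resize(im[100:195,70:195],None,fx=4,fy=4,interpolation=cv2.INTER_CUBIC); b=cv2.resize(im[135:305,230:395],None,fx=3.5,fy=3.5,interpolation=cv2.INTER_CUBIC)
h=max(a.shape[0],b.shape[0]); pad=lambda x: cv2.copyMakeBorder(x,0,h-x.shape[0],0,0,cv2.BORDER_CONSTANT)
s=np.hstack([b[:,:,:],]); print(b.shape,a.shape)
t=np.hstack([pad(b),pad(cv2.resize(im[100:195,70:195],(220*1,167)))]); cv2.imwrite("pics/w1c.png",t)
E
```

```text
BR [ 507.1 -240.5   12. ]
BL [511.9 -46.5  12. ]
TL [674.5 -48.4  12. ]
TR [ 673.3 -248.6   12. ]
knobcap [ 499.6 -125.7  114. ]
spin [ 626.4 -131.4   75. ]
sadR [ 546.9 -168.1   40. ]
sadL [548.  -87.2  40. ]
screw [ 548.3 -189.1   45. ]
pil far [ 507.1 -418.2   40. ]
pil near [ 470.  -329.6   40. ]
mid [ 487.9 -367.6   49. ]
bar end [ 479.6 -124.5   70. ]
(595, 578, 3) (380, 500, 3)
```

View pics/w1c.png

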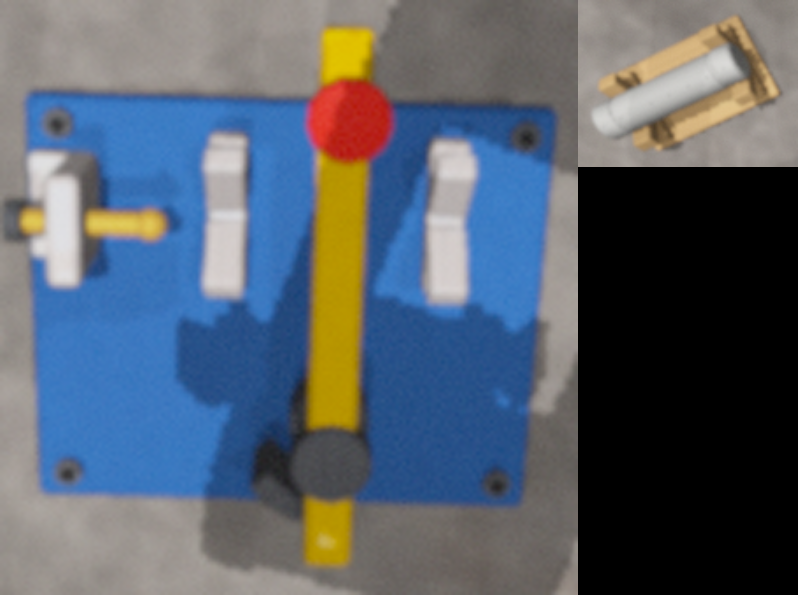

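```bash
cat >> h.py <<'E'
t=-0.024; O=np.array([547.,-128.7,0]); SP=O+80*np.array([np.cos(t),np.sin(t),0])
def fix(x,y,z): return O+R.from_euler("z",t).apply([x,y,z])
def st(m=""):
    o=manip.observe(); print(m,"t%.2f"%o["clock"],o["position"].round(1),"F",o["wrist_force"].round(1),"w%.3f g%.0f"%(o["width"],o["grip_force"]),flush=True); return o
E
python3 - <<'E'
from h import *
k=fix(-50,0,0); q=quat(np.pi/2+t)
manip.movep([k[0],k[1],150],q); st("above")
manip.move_linear([k[0],k[1],74.5],speed=120,force_limit=10); st("down")
effector.grip(0.0); st("grip")
p=manip.observe()["position"]
im=eyes.read_camera("wrist"); cv2.imwrite("pics/w2.png",im)
for dz in (2,5): manip.move_linear(k+[0,0,74.5+dz],speed=20); st(dz)
E
```

```text
above t3.90 [ 498.2 -127.8  151. ] F [-0.  -0.1  0.4] w0.998 g0
down t4.68 [ 497.7 -127.7   75.3] F [ 0.2  0.9 -0.7] w1.004 g0
grip t5.29 [ 496.7 -127.3   74.6] F [-3.7  2.5  6.1] w0.270 g59
2 t5.59 [ 497.9 -127.5   76.5] F [ 4.2  2.8 -8.2] w0.267 g59
5 t5.89 [ 497.9 -127.5   79.5] F [ 5.9  3.5 -7.9] w0.265 g59
```

View pics/w2.png

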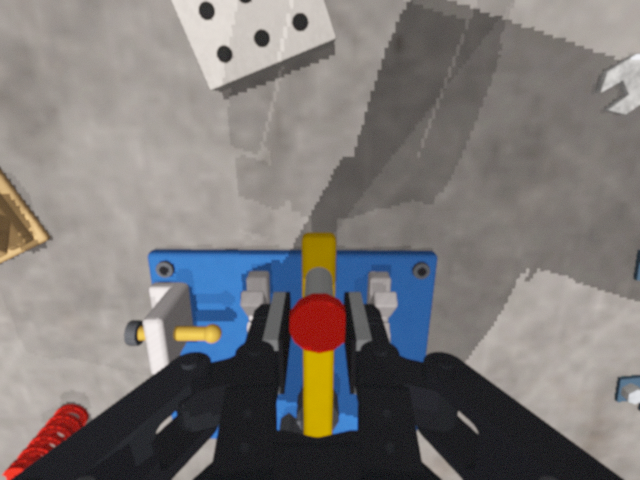

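The image shows the fingers either side of the stem under the red cap at (318,323). A force of −8 N matches the spring load, so the knob is held. I'll lift it and swing it aside.

```bash
cat >> h.py <<'E'
def swing(s,z,r,speed=90,limit=25):
    """tool pose with bar at swing s"""
    a=np.pi+t-s; u=np.array([np.cos(a),np.sin(a),0])
    manip.move_linear(SP+r*u+[0,0,z],quat(np.pi/2+t-s),speed=speed)
    o=st("s%.2f"%s); F=o["wrist_force"]; fr=F@u; ft=F@np.array([u[1],-u[0],0]); print("   rad %.1f tan %.1f"%(fr,ft))
    if abs(F[:2]).max()>limit: raise SystemExit("force")
    return fr
E
python3 - <<'E'
from h import *
k=fix(-50,0,0)
manip.move_linear(k+[0,0,100.5],speed=35); st("up")
r=130
for s in np.linspace(0,1.25,10)[1:]:
    fr=swing(s,100.5,r); r+=np.clip(0.08*fr,-.6,.6)
print(r)
E
```

```text
up t6.64 [ 498.1 -127.5  100.4] F [  6.5   3.3 -11.1] w0.266 g59
s0.14 t6.99 [ 499.8 -109.4  100.4] F [  6.   -0.2 -10.4] w0.265 g59
   rad -5.9 tan 0.7
s0.28 t7.34 [504.1 -92.  100.3] F [  5.7  -0.4 -10.8] w0.266 g59
   rad -5.5 tan 1.3
s0.42 t7.69 [510.6 -75.5 100.2] F [  4.5  -1.6 -11.3] w0.263 g59
   rad -4.7 tan 0.5
s0.56 t8.04 [519.2 -60.3 100.3] F [  3.5   0.5 -10.3] w0.262 g59
   rad -2.7 tan 2.3
s0.69 t8.39 [529.7 -46.3 100.3] F [  1.6   0.3 -10.7] w0.264 g59
   rad -1.0 tan 1.3
s0.83 t8.74 [542.3 -33.8 100.3] F [  1.9   1.3 -10.5] w0.267 g59
   rad -0.3 tan 2.3
s0.97 t9.09 [556.6 -23.  100.3] F [  1.6   3.1 -10.6] w0.266 g59
   rad 1.7 tan 3.0
s1.11 t9.44 [572.2 -14.2 100.3] F [ 0.8  3.3 -9.6] w0.269 g59
   rad 2.6 tan 2.1
s1.25 t9.79 [589.   -7.6 100.3] F [  1.2   3.7 -10.2] w0.262 g59
   rad 3.2 tan 2.3
128.9940391199065
```

```bash
python3 - <<'E'
from h import *
p=manip.observe()["position"]
print(manip.move_linear([p[0],p[1],76.5],speed=35,force_limit=18)); st("dn")
print(manip.move_linear([p[0],p[1],74.3],speed=10,force_limit=14)); o=st("dn2"); np.save("park.npy",o["position"])
effector.grip(1.0); st("open")
manip.move_linear([p[0],p[1],160],speed=150); st()
# look at rest from above
yp=0.394; c=np.array([488.5,-376,0])
manip.movep(c+[0,0,200],quat(yp)); st("rest")
cal=eyes.calibration("wrist"); cv2.imwrite("pics/w3.png",eyes.read_camera("wrist")); np.save("w3.npy",cal["camera_from_world"])
for n,p in [("mid",[0,0,36]),("+y",[0,55,36]),("-y",[0,-55,36])]:
    print(n,proj(cal,c+R.from_euler("z",yp).apply(p)).round(1))
E
```

```text
True
dn t10.43 [588.   -6.5  77.1] F [0.3 9.  0.6] w0.263 g60
True
dn2 t10.66 [588.1  -5.6  76.2] F [0.2 7.1 2.2] w0.265 g61
open t11.29 [587.5  -5.7  75.4] F [ 0.   0.2 -0.3] w0.999 g0
 t12.01 [588.5  -7.6 159.4] F [-0.7 -0.1 -0.4] w0.997 g0
rest t13.44 [ 488.9 -375.   199.7] F [0.2 0.1 0.8] w1.001 g0
mid [315.1 201.8]
+y [315.1 140.7]
-y [315.1 257. ]
```

View pics/w3.png

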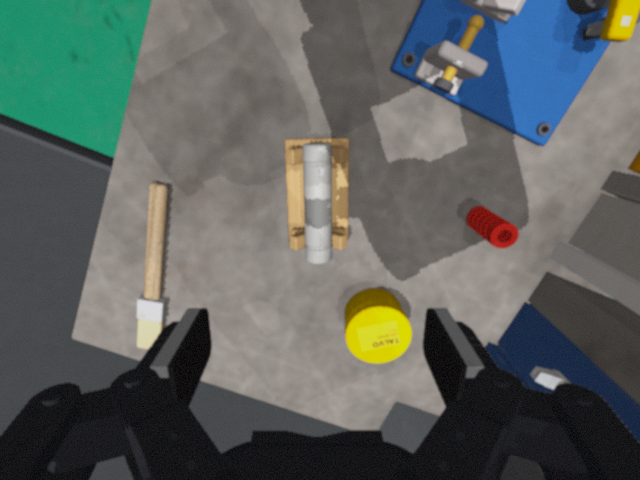

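The pillar lies from (317,144) to (319,262) in the rest, very near the predicted axis (u=315, v=141 to 257). I'll apply the small correction, grasp it and lift.

```bash
python3 - <<'E'
from h import *
cal=eyes.calibration("wrist"); 
a=ray(cal,317,145,40);b=ray(cal,318.8,258,36);print(a.round(1),b.round(1),np.linalg.norm((a-b)[:2]),np.arctan2(-(a-b)[0],(a-b)[1]))
c=(a+b)/2; c[2]=0; yp=np.arctan2(-(a-b)[0],(a-b)[1]); print(c,yp)
if np.linalg.norm(c-[488.5,-376,0])>5 or abs(yp-.394)>.04: raise SystemExit
manip.move_linear(c+[0,0,80],quat(yp),speed=200); manip.move_linear(c+[0,0,17],speed=120,force_limit=12); st("down")
effector.grip(0.0); st("grip")
manip.move_linear(c+[0,0,40],speed=60); st("up"); manip.move_linear(c+[0,0,140],speed=200); st("up")
cv2.imwrite("pics/w4.png",eyes.read_camera("wrist")); 
E
```

```text
[ 470.3 -327.5   40. ] [ 513.6 -426.3   36. ] 107.83817967284475 0.4125089347264256
[ 491.94932896 -376.90080274    0.        ] 0.4125089347264256
down t14.92 [ 492.4 -377.3   17.7] F [-0.4 -0.3  1.2] w1.002 g0
grip t15.68 [ 491.8 -377.2   17.5] F [-4.4 -0.3  9.6] w0.005 g5
up t16.22 [ 492.1 -377.    40.4] F [-0.8 -1.3  0. ] w-0.003 g0
up t16.87 [ 491.5 -376.5  139. ] F [-0.5  0.2 -1.1] w0.001 g0
```

View pics/w4.png

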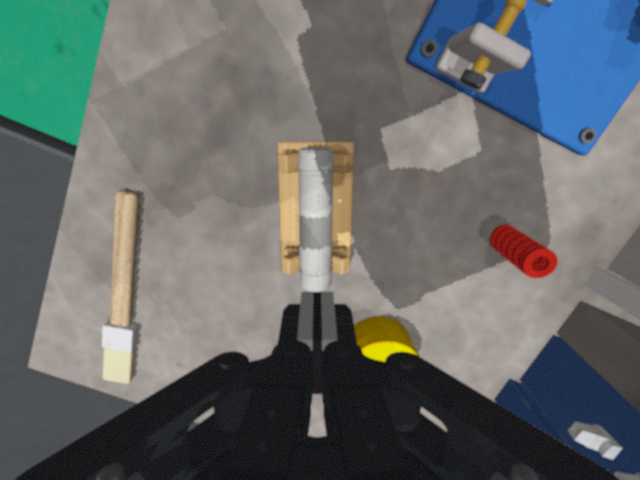

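The picture shows the pillar still in the rest, (316,148) to (316,290), and the fingers shut on nothing. I'll compute where it is relative to the TCP.

```bash
python3 - <<'E'
from h import *
cal=eyes.calibration("wrist"); o=st()
print("tcp px",proj(cal,o["position"]),"below z36",proj(cal,o["position"]*[1,1,0]+[0,0,36]),"bench",proj(cal,o["position"]*[1,1,0]))
a=ray(cal,316,148,40);b=ray(cal,316,280,36);print(a.round(1),b.round(1),((a+b)/2).round(1),np.linalg.norm((a-b)[:2]))
c=eyes.calibration("top"); im=eyes.read_camera("top")
effector.grip(1.0)
for z in (0,6,36,49): print(z, ray(cal,278,142,z).round(1),ray(cal,354,142,z).round(1),ray(cal,284,273,z).round(1),ray(cal,349,273,z).round(1))
im=np.vstack([cv2.resize(eyes.read_camera("scene")[210:270,250:350],None,fx=5,fy=5,interpolation=cv2.INTER_CUBIC),cv2.resize(im[230:290,330:430],None,fx=5,fy=5,interpolation=cv2.INTER_CUBIC)])
cv2.imwrite("pics/s5.png",im)
E
```

```text
t16.92 [ 491.2 -376.3  138.5] F [ 0.1 -0.5 -0.8] w0.001 g0
tcp px [315.29211202 278.43977596] below z36 [315.86390203 220.41645533] bench [315.98314497 208.31608456]
[ 469.2 -325.9   40. ] [ 511.5 -422.5   36. ] [ 490.4 -374.2   38. ] 105.49700393022161
0 [ 440.6 -337.7    0. ] [ 497.1 -312.9    0. ] [ 488.9 -443.8    0. ] [ 543.2 -420.     0. ]
6 [ 441. -337.    6.] [ 496.4 -312.7    6. ] [ 488.3 -441.     6. ] [ 541.6 -417.7    6. ]
36 [ 442.7 -333.3   36. ] [ 492.7 -311.4   36. ] [ 485.4 -427.2   36. ] [ 533.4 -406.1   36. ]
49 [ 443.4 -331.8   49. ] [ 491.1 -310.9   49. ] [ 484.1 -421.2   49. ] [ 529.9 -401.1   49. ]
```

View pics/s5.png

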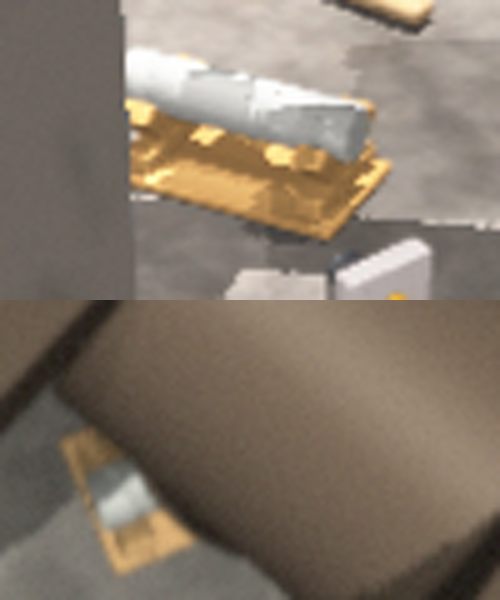

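The pillar hasn't moved. The fingertips in w4 appear at v≈292, but the TCP projects to v≈278, so the real tips may be higher than the reported TCP. I'll check that numerically.

```bash
python3 - <<'E'
from h import *
im=cv2.imread("pics/w4.png",0)
print("col308",im[270:320:2,308].tolist()); print("col327",im[270:320:2,327].tolist()); print("row310",im[310,285:350:3].tolist())
K=np.array(eyes.calibration("wrist")["intrinsics"]); o=manip.observe(); cal=eyes.calibration("wrist"); Rt=R.from_quat(o["tool_rot"])
for x in (0,11):
  for d in (0,10,20,30,40): print(x,d,proj(cal,o["position"]+Rt.apply([x,0,-d])).round(1))
print([proj(cal,o["position"]+Rt.apply([11,s*20,-d])).round(1).tolist() for s in (-1,1) for d in (0,20)])
# open-finger tip check, present view
w3=cv2.imread("pics/w3.png",0); print("w3 fingertip left col195",w3[295:330:2,195].tolist()," row 318",w3[318,150:225:3].tolist())
E
```

```text
col308 [200, 197, 191, 190, 199, 199, 200, 201, 201, 203, 183, 113, 84, 87, 84, 85, 88, 86, 86, 87, 88, 87, 84, 87, 87]
col327 [157, 154, 159, 169, 166, 166, 163, 159, 153, 149, 146, 106, 84, 88, 85, 87, 90, 86, 87, 86, 87, 85, 86, 89, 85]
row310 [37, 20, 22, 21, 26, 77, 87, 89, 86, 73, 19, 23, 62, 87, 87, 87, 81, 25, 29, 22, 27, 22]
0 0 [315.3 278.4]
0 10 [315.3 287.4]
0 20 [315.2 297.4]
0 30 [315.1 308.5]
0 40 [315.  321.1]
11 0 [315.3 258.4]
11 10 [315.3 266.6]
11 20 [315.2 275.6]
11 30 [315.1 285.7]
11 40 [315.  297.1]
[[275.4, 258.4], [270.8, 275.6], [355.3, 258.5], [359.6, 275.6]]
w3 fingertip left col195 [140, 140, 140, 145, 145, 147, 133, 86, 81, 77, 70, 51, 36, 15, 18, 4, 16, 4]  row 318 [216, 216, 216, 216, 133, 100, 151, 157, 161, 158, 141, 78, 78, 79, 82, 39, 19, 17, 15, 26, 138, 137, 138, 141, 141]
```

```bash
python3 - <<'E'
from h import *
effector.grip(0.0)
manip.movep([440,-255,50],quat(0.4)); st()
print(manip.move_linear([440,-255,-38],speed=45,force_limit=5)); st("probe")
p=manip.observe()["position"]; manip.move_linear([440,-255,p[2]+30],speed=100); 
E
```

```text
t19.25 [ 440.4 -255.1   50.1] F [ 1.  -0.4  0.6] w0.007 g0
True
probe t20.87 [ 440.  -255.   -31.3] F [-0.9  0.8 11.5] w0.000 g6
```

The fingers touch the bench at reported z = −31, so the real tips are about 31 mm above the reported TCP. That means the bar was carried by the knob's cap rather than the stem. I'll apply the 31 mm offset from here and grasp the pillar again.

```bash
python3 - <<'E'
from h import *
D=31
effector.grip(1.0)
c=np.array([490.5,-376,0]); q=quat(.411)
manip.movep(c+[0,0,75-D],q); st("above")
manip.move_linear(c+[0,0,17-D],speed=100,force_limit=12); st("down")
effector.grip(0.0); o=st("grip")
if o["width"]<.1: raise SystemExit
manip.move_linear(c+[0,0,30-D],speed=50); st("up"); manip.move_linear(c+[0,0,110-D],speed=200); st("up")
cal=eyes.calibration("wrist"); np.save("w6.npy",cal["camera_from_world"]); cv2.imwrite("pics/w6.png",eyes.read_camera("wrist"))
for y in (-55,0,55): print(y,proj(cal,o["position"]*[1,1,0]+R.from_euler("z",.411).apply([0,y,129])))
E
```

```text
above t22.72 [ 490.2 -376.2   43.9] F [-0.9  0.4  0.7] w1.001 g0
down t23.45 [ 490.6 -375.9  -13.9] F [-0.3  0.7 -0.3] w1.001 g0
grip t24.03 [ 490.1 -376.3  -13.6] F [-5.3 -2.9  7. ] w0.288 g58
up t24.44 [ 490.8 -376.1   -0.6] F [ 0.1 -0.2 -3.1] w0.288 g59
up t24.99 [ 490.2 -375.7   78.4] F [ 0.5  1.  -3.9] w0.284 g59
-55 [314.0440899 446.498126 ]
0 [313.84211837 337.1498514 ]
55 [313.58270581 196.70275093]
```

View pics/w6.png

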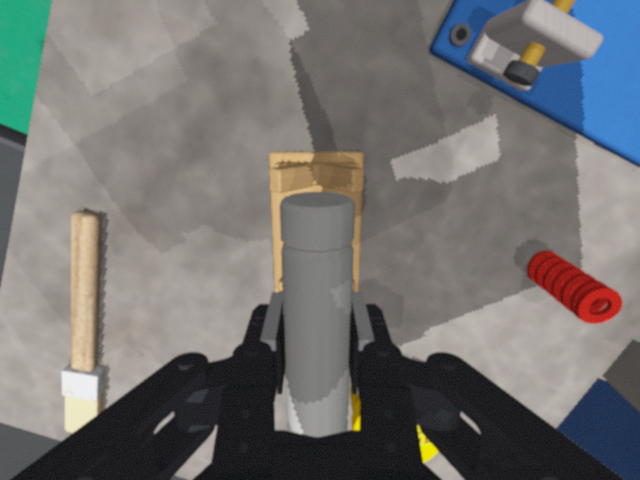

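The pillar is held centrally, with its +y end at about (317,197) against a predicted 197. Now to lay it in the V.

```bash
python3 - <<'E'
from h import *
q=quat(t)
g=fix(0,10,0)
p=manip.observe()["position"]
manip.move_linear(g+[0,0,80],q,speed=230); st("over")
manip.move_linear(g+[0,0,8],speed=120,force_limit=12); st("near")
print(manip.move_linear(g+[0,0,-6],speed=15,force_limit=7)); st("seat")
manip.hold(.2); st("seat")
effector.grip(0.5); st("rel")
effector.grip(0.0); manip.hold(.2); st("regrip")
E
```

```text
over t26.33 [ 546.9 -119.2   79.7] F [-0.4 -0.2 -3.1] w0.280 g59
near t27.08 [ 547.5 -119.     8.4] F [ 0.1 -0.5 -3. ] w0.284 g59
True
seat t27.77 [ 547.7 -118.8   -2.7] F [ 3.5 -0.7  1.4] w0.286 g59
seat t27.98 [ 547.7 -118.8   -2.7] F [5.2 0.2 0.9] w0.282 g59
rel t28.29 [ 546.3 -118.5   -3. ] F [ 0.2  0.2 -0.7] w0.499 g0
regrip t28.78 [ 549.4 -119.    -2.2] F [9.3 0.9 0.3] w0.281 g59
```

```bash
python3 - <<'E'
from h import *
p=manip.observe()["position"]; ys=R.from_euler("z",t).apply([0,1,0])
s=fix(0,10,0); s[0]=550.0; s[2]=-2.5
manip.move_linear(s,speed=10); st("relax")
for d,l in ((4,14),(24,13)):
    print(manip.move_linear(s-ys*d,speed=12,force_limit=l)); o=st(d); print("local",R.from_euler("z",-t).apply(o["position"]-O).round(1))
manip.hold(.4); o=st("hold")
E
```

```text
relax t29.26 [ 549.4 -118.9   -2.3] F [-4.  -3.2  9. ] w0.285 g60
True
4 t29.53 [ 549.3 -120.3   -2.3] F [-0.4 -1.8  7.6] w0.282 g60
local [ 2.1  8.5 -2.3]
True
24 t30.68 [ 548.8 -132.9   -2.4] F [-0.6  0.6  6.5] w0.284 g60
local [ 1.9 -4.2 -2.4]
hold t31.08 [ 548.8 -133.    -2.3] F [-0.3  0.2  6.9] w0.286 g60
```

```bash
python3 - <<'E'
from h import *
ys=R.from_euler("z",t).apply([0,1,0]); o=manip.observe(); s=o["position"].copy(); s[2]=-1.2
manip.move_linear(s,speed=10); st("raise")
for i in range(1,14):
    manip.move_linear(s-ys*.7*i,speed=10); o=manip.observe(); print("%.2f"%o["clock"],(R.from_euler("z",-t).apply(o["position"]-O)).round(2),o["wrist_force"].round(1))
    if o["wrist_force"][1]>9: break
manip.hold(.3); st("hold")
E
```

```text
raise t31.38 [ 548.3 -132.7   -1.4] F [ 1.1  1.4 -3.2] w0.283 g59
31.62 [ 1.4  -4.35 -1.46] [-0.2  6.6 -3. ]
31.88 [ 1.32 -4.61 -1.51] [ 2.4 12.9 -2.7]
hold t32.17 [ 548.2 -133.3   -1.5] F [ 1.9 13.3 -2.6] w0.284 g59
```

```bash
python3 - <<'E'
from h import *
ys=R.from_euler("z",t).apply([0,1,0])
s=np.array([548.3,-132.7,-1.2])-ys*1.4   # last command (approx)
s[2]=-2.2; manip.move_linear(s,speed=8); o=st("lower")
for i in range(5):
    if o["wrist_force"][1]>=6: break
    s-=ys*.4; manip.move_linear(s,speed=10); o=st("push")
manip.hold(.4); st("hold"); effector.grip(.5); st("rel")
manip.hold(.1)
p=manip.observe()["position"]
manip.move_linear(p+[0,0,10],speed=60); st(); manip.move_linear(p+[0,0,135],speed=200); st("clear")
E
```

```text
lower t32.47 [ 548.5 -133.3   -2. ] F [ 3.3 11.9  3.2] w0.284 g60
hold t32.87 [ 548.5 -133.3   -2. ] F [ 1.8 13.5  3.8] w0.283 g60
rel t33.18 [ 548.3 -134.3   -2.2] F [-0.5 -0.3 -0.5] w0.502 g0
 t33.60 [ 548.7 -134.4    8.4] F [ 0.7 -0.7 -0.8] w0.501 g0
clear t34.38 [ 547.6 -134.   131.9] F [-0.2 -0.1 -0.8] w0.500 g0
```

```bash
python3 - <<'E'
from h import *
effector.grip(1.0)
k=np.array([588,-6,0.]); q=quat(np.pi/2+t-1.25)
manip.movep(k+[0,0,125],q); st("above")
cal=eyes.calibration("wrist"); im=eyes.read_camera("wrist"); cv2.imwrite("pics/w7.png",im)
hsv=cv2.cvtColor(im,cv2.COLOR_BGR2HSV); m=((hsv[...,0]<8)|(hsv[...,0]>172))&(hsv[...,1]>170)&(hsv[...,2]>80)
n,l,s,c=cv2.connectedComponentsWithStats(m.astype(np.uint8))
print("pred",proj(cal,k+[0,0,114]))
for i in range(1,n):
    if s[i,4]>80: print(s[i],c[i].round(1),ray(cal,*c[i],114).round(1))
E
```

```text
above t35.48 [588.   -5.2 124.9] F [-0.4  0.6  0.5] w0.998 g0
pred [314.94137275 270.91876282]
[ 295  249   45   44 1577] [317.  270.5] [589.   -5.5 114. ]
```

```bash
sed -i 's/^t=-0.024; O=.*$/t=-0.024; O=np.array([549.,-128.2,0]); SP=O+80*np.array([np.cos(t),np.sin(t),0])/' h.py; python3 - <<'E'
from h import *
k=np.array([588.7,-5.5,0])
manip.move_linear(k+[0,0,44],speed=120,force_limit=10); st("down")
effector.grip(0.0); o=st("grip")
if not .08<o["width"]<.26: raise SystemExit("grip?")
manip.move_linear(k+[0,0,47],speed=20); st("3"); manip.move_linear(k+[0,0,70],speed=40); st("up")
r=130
for s in np.linspace(1.24,0,10)[1:]:
    fr=swing(s,70,r); r+=np.clip(0.08*fr,-.6,.6)
print(r)
E
```

```text
down t36.35 [589.1  -5.8  44.5] F [ 0.4  0.  -0.1] w1.001 g0
grip t36.97 [588.8  -5.3  44.2] F [-1.2  3.4  3.6] w0.273 g58grip?
```

The width is 0.273, so the pads are closing on the 26 mm cap again. That grip carried the bar securely the first time, so I'll lift a little and check the load.

```bash
python3 - <<'E'
from h import *
k=np.array([588.7,-5.5,0])
manip.move_linear(k+[0,0,47],speed=20); o=st("3")
if not -11<o["wrist_force"][2]<-5: raise SystemExit
manip.move_linear(k+[0,0,70],speed=40); o=st("up")
if not -14<o["wrist_force"][2]<-8: raise SystemExit
r=130
for s in np.linspace(1.24,0,10)[1:]:
    fr=swing(s,70,r); r+=np.clip(0.08*fr,-.6,.6)
print(r)
E
```

```text
3 t37.27 [588.7  -6.1  46.7] F [ 2.9 -5.3 -7.3] w0.271 g59
up t37.99 [588.7  -6.3  69.6] F [ 2.6 -7.3 -9.9] w0.271 g60
s1.10 t38.33 [572.2 -13.5  69.4] F [ 0.9 -5.7 -9.7] w0.271 g60
   rad -5.5 tan -1.6
s0.96 t38.68 [556.9 -22.5  69.5] F [  1.5  -3.8 -11.3] w0.266 g60
   rad -4.0 tan -0.8
s0.83 t39.03 [543.4 -33.3  69.7] F [  1.   -3.7 -11. ] w0.274 g60
   rad -3.4 tan -1.7
s0.69 t39.38 [531.3 -45.8  69.9] F [ 0.4 -2.4 -9.8] w0.272 g60
   rad -1.9 tan -1.5
s0.55 t39.73 [521.  -59.9  69.9] F [ -0.4  -2.2 -11.1] w0.273 g60
   rad -0.9 tan -2.1
s0.41 t40.08 [512.5 -75.4  70. ] F [-0.9 -1.6 -9.8] w0.274 g60
   rad 0.2 tan -1.8
s0.28 t40.43 [506.2 -91.8  70. ] F [ -0.1  -2.2 -10.8] w0.272 g60
   rad -0.5 tan -2.1
s0.14 t40.78 [ 502.2 -109.1   70. ] F [ -0.3  -1.7 -11. ] w0.270 g60
   rad -0.0 tan -1.7
s0.00 t41.13 [ 500.5 -126.5   70. ] F [ -0.1  -0.3 -11.3] w0.273 g60
   rad 0.0 tan -0.3
128.71157546048897
```

```bash
python3 - <<'E'
from h import *
p=np.array([500.5,-126.7,0])
print(manip.move_linear(p+[0,0,53.5],speed=35,force_limit=18)); o=st("dn")
z=53.5
while z>46:
    z-=.5; manip.move_linear(p+[0,0,z],speed=10); o=manip.observe(); print(z,o["position"].round(1),o["wrist_force"].round(1))
    if o["wrist_force"][2]>-1.5 : break
manip.hold(.2); st("rest")
E
```

```text
False
dn t41.76 [ 500.4 -126.6   53.3] F [-1.9  0.  -8.1] w0.269 g60
53.0 [ 500.5 -126.7   53.1] [-1.6  0.4 -9.1]
52.5 [ 500.5 -126.7   52.5] [-2.1  0.1 -7.7]
52.0 [ 500.4 -126.7   52. ] [-2.2  0.4 -8.6]
51.5 [ 500.5 -126.7   51.6] [-4.2 -0.6 -4.9]
51.0 [ 500.4 -126.7   51.3] [-7.2  0.1  3. ]
rest t43.21 [ 500.4 -126.7   51.3] F [-5.7  0.2  2.8] w0.267 g59
```

```bash
python3 - <<'E'
from h import *
effector.grip(1.0); o=st("open"); p=o["position"]
manip.move_linear(p+[0,0,75],speed=120); st("up")
manip.move_linear(p+[-10,0,170],speed=200); manip.hold(.2); st("clear")
cal=eyes.calibration("wrist"); im=eyes.read_camera("wrist"); cv2.imwrite("pics/w8.png",im)
hsv=cv2.cvtColor(im,cv2.COLOR_BGR2HSV); m=((hsv[...,0]<8)|(hsv[...,0]>172))&(hsv[...,1]>170)&(hsv[...,2]>80)
n,l,s,c=cv2.connectedComponentsWithStats(m.astype(np.uint8))
for i in range(1,n):
    if s[i,4]>80: print(s[i],c[i].round(1),ray(cal,*c[i],120).round(1))
# pillar +y end (local y about 50): profile of brightness along groove axis
for y in range(30,90,3):
    u,v=proj(cal,fix(0,y,52)).round().astype(int); print(y,(u,v),im[v,u].tolist() if 0<=v<480 and 0<=u<640 else None)
E
```

```text
open t43.83 [ 500.6 -126.7   51. ] F [-0.3 -0.6  0.3] w1.000 g0
up t44.61 [ 500.2 -126.6  125.6] F [ 0.3  0.7 -0.3] w0.998 g0
clear t45.43 [ 489.9 -126.5  219.7] F [ 0.4  0.3 -0.5] w1.003 g0
[302 217  32  31 770] [317.4 231.8] [ 498.7 -126.   120. ]
[114 318  43  47 999] [135.1 341.1] [ 593.5 -283.8  120. ]
30 (np.int64(347), np.int64(258)) [158, 160, 159]
33 (np.int64(350), np.int64(258)) [153, 156, 157]
36 (np.int64(353), np.int64(258)) [151, 153, 154]
39 (np.int64(356), np.int64(258)) [159, 161, 161]
42 (np.int64(359), np.int64(258)) [158, 160, 160]
45 (np.int64(362), np.int64(258)) [159, 162, 163]
48 (np.int64(365), np.int64(258)) [152, 153, 154]
51 (np.int64(368), np.int64(258)) [138, 87, 57]
54 (np.int64(371), np.int64(258)) [137, 83, 39]
57 (np.int64(374), np.int64(258)) [135, 80, 39]
60 (np.int64(377), np.int64(258)) [134, 78, 32]
63 (np.int64(380), np.int64(258)) [141, 86, 44]
66 (np.int64(383), np.int64(258)) [137, 78, 37]
69 (np.int64(386), np.int64(258)) [136, 77, 34]
72 (np.int64(389), np.int64(258)) [134, 80, 43]
75 (np.int64(392), np.int64(258)) [102, 102, 104]
78 (np.int64(395), np.int64(258)) [98, 104, 109]
81 (np.int64(399), np.int64(258)) [136, 141, 146]
84 (np.int64(402), np.int64(258)) [146, 153, 158]
87 (np.int64(405), np.int64(258)) [148, 155, 161]
```

```bash
python3 -c "
from plant import manip; print(manip.sign_off())"
```

```text
the job is handed in; nothing more can be done
None
```

The job is handed in at about 45 s: bar parked, pillar pressed home against the stop screw at about 13 N with its middle near y = −5 mm, and bar lowered back across onto it. The bar was carried by the knob's red cap, not its stem, and nothing else was moved, though one pillar grasp missed and I made one light touch on the bare bench.

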